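# Set the polarising filter to 120 on the light stage

### The job

Lay the round polarising filter in the round seat of the light stage with its red zero line at the stage's index line, and let go of it. Then take hold of its handle again and turn the filter anticlockwise (seen from above) in its seat until its scale reads 120, the blue line, against the index line, and leave it lying there. Do not disturb the pot, the tape roll or the glass dish.

Things in the scene. Friction and masses are not known exactly. Their poses are not given: they have to be found in the camera images.
- cell: The loose filter, 0.2-0.4 kg: black disc, 120 mm across, 16 thick (bottom edge tapered: 108 across underneath, full width 6 mm up), smoked window, white scale ring on top with a line every 10 degrees, longer every 30. It counts up clockwise seen from above: 0 broad red, 120 broad blue line. Origin: centre of the underside; x along the handle, red line on the -x side, z up.
- cell_grip (a point): Centre of the filter's black bridge handle, 41 mm above the underside, on the turning axis; axes as the cell. The handle is a bar 78 mm long (x), 16 wide (y), 22 high (from 30 to 52 mm above the underside) on two small legs 33 mm either side of the centre; under it is a 14 mm gap above the disc. Take it across its width, from above.
- mark_0 (a point): The red zero line on top of the filter's scale, 54 mm from the axis.
- mark_60 (a point): The 60 degree line of the scale, 54 mm from the axis.
- mark_120 (a point): The blue 120 degree line of the scale, 54 mm from the axis.
- stage: The light stage, fixed to the table: a grey lamp box 190 x 190 mm, 30 mm high, with a dark ring on top (124 mm inside, 144 mm outside diameter, 10 mm high) that forms the seat. Origin: centre of the underside; z up; the index line is on the -x side, towards the robot. Keep the arm clear of the bench magnifier, whose head hangs 0.35 m and more over the table near x 0.2, y 0.3.
- stage_seat (a point): Centre of the seat's flat floor, 30 mm above the table; axes as the stage. The filter lies on it with 2 mm play all round and its top 6 mm proud of the ring; the handle's centre is then 41 mm above this point.
- index (a point): The place, 54 mm from the seat's centre on its -x side and at the height of the seated filter's top, where a scale line lies when it is read: in line with the index line, a black line on a white plate on the box, continued by a white line across the ring.
- pot_mid (a point): Centre of the white pot of cotton wool, 68 mm across, 55 mm high (bystander).
- tape_mid (a point): Centre of the roll of masking tape lying flat, 104 mm across, 25 mm high (bystander).
- dish_mid (a point): Centre of the shallow glass dish, 77 mm across, 16 mm high (bystander).

How it is judged:
By the outcome, as a careful person would: the job done as asked, in the order asked, and still so for the second after the job is handed in, with the robot touching nothing.
It also fails if it takes over 70 s, if anything falls off the work surface, if the arm or the gripper's body presses on something with over 40 N, if the wrist force passes 120 N, or if a joint passes its speed limit or range.

### The arm

A 6-joint arm with a two-finger parallel gripper is mounted at the origin on the work surface; the furniture and walls round the work are solid. World frame = base frame: x ahead of the robot, y to its left, z up, the work surface at z = 0. Lengths are in m, angles in rad, forces in N, time in s.
With the tool pointing down it reaches from about 0.35 to 0.975 m from the base axis. Payload 4.9 kg.
Tool frame: the origin (TCP) lies between the finger pads; the fingertips stand 17 mm ahead of it and the grasp point (between the pads) lies 2 mm behind it; z points along the fingers, y is the direction in which the jaws open and shut (so a half turn about z gives the same grasp; the last joint's range is limited). The gripper opens to 85 mm and grips with 20 to 120 N. Pads are 22 mm wide; open, the fingers measure 114 mm over their backs; the gripper's body (76 mm by 85 mm) begins 54 mm behind the grasp point. The pads swing forward as they close: fully open they stand 13 mm farther back than shut.
Start: joints at [-1.283, 0.053, 1.613, -0, 1.476, -0.119], TCP at [0.247, -0.574, 0.248] pointing down, gripper open.
Joint ranges: [-3.01, 3.01], [-1.01, 2.22], [0.06, 2.58], [-1.02, 4.17], [0.09, 2.62], [-3.14, 3.14]. Speed limits (rad/s): [2.57, 2.57, 3.14, 3.14, 3.14, 3.14].

### API

Orientations are given as a unit quaternion [w, x, y, z].
In Python, from plant import state, grab_frame, camera_model, job_done, find_in, silhouettes, landmark_of gives the robot as it stands.
- The arm moves only by the shell command python3 -m crank 'ROWS'. ROWS is JSON, a list of rows, each an object with "angular": the turn, a rotation vector about the tool's x, y, z each as a share of 5 degrees, from -1 to 1, a list of three; "delta_pos": the shift along the tool's x, y, z each as a share of 3 cm, from -1 to 1, a list of three; "gripper": the opening, from 0 (shut) to 1 (fully open). In form: [{"angular": [ax, ay, az], "delta_pos": [tx, ty, tz], "gripper": gripper}, ...]. A call has 1 to 12 rows; each row shifts and turns the commanded pose from where the row before left it, along the tool's axes as they then stand; what a row does not reach is not made up. A row lasts 1/8 s, in which the tool goes at most 62.5 mm and 10.7 degrees, less where a joint would pass 70% of its speed; a pose out of reach is approached as far as the arm can. A call with a number of a shift or a turn outside -1 to 1 is refused whole. A call with a gripper value outside its range is refused whole. The fingers move at their own pace and stop on an object; the grip force is fixed at half the most. Time passes only in rows, so rows that do not move let the fingers close. It gives the time, the measured TCP pose, the force and the opening at its end, in the units of the state.
- state(): the state, without advancing time (a new reading comes with each control period).
- grab_frame(name): name is "side" or "top"; returns the picture (420x560x3 uint8, red, green, blue); there is no depth.
- camera_model(name): a dict with "camera_matrix" (3x3 intrinsics, pixels), "rvec" (rotation vector, rad) and "tvec" (3), from world to camera coordinates, as OpenCV has them. Camera axes: x right, y down, z forward; pixel columns grow to the right and rows downward; lengths in m; the calibration is good to about 2 mm. A picture is of the moment at which its call begins. camera_model takes no time and is no camera call.
- job_done(): hands the job in, once; it reports no verdict.
Trained networks look in the newest picture that a camera, given by its name, has taken for a name from the list of things; names that differ only in an ending like _2 or _b are one class to them, and where a whole thing is asked for, a point or a joint stands for the part that bears it (a point fixed in the world has none). Each returns a list of dicts, best first, with "conf" (0 to 1); they miss things now and then, are a little off and sometimes report something else, mostly with a low value. They report only what shows in the picture. A call takes as long as a camera call.
- find_in(camera, target): "bbox" ([left, top, right, bottom] in pixels, round what is visible of it).
- silhouettes(camera, target): "mask" (420x560 bool, what is visible of it) and "bbox" ([left, top, right, bottom] in pixels, round what is visible of it).
- landmark_of(camera, target): "pixel" ([column, row] in pixels: a listed point, or the origin of a listed thing).
The state is a dict: "time": time; "joint_pos": joint angles; "joint_vel": joint speeds; "joint_efforts": joint torques, N m; "tool_pos": TCP position; "tool_rot": TCP orientation; "contact_force": force on the tool from outside, world axes, zero at the start; "ft_torque": the same for the moment, N m; "gripper_width": opening from 0.0 (shut) to 1.0 (fully open).
Only numpy, scipy, OpenCV 4.12 (cv2) and the standard library are available. Lean on these libraries where they do the work, as an engineer would, in place of code of your own. Each camera call takes 0.05 s, during which the arm holds its last target.

## Working session

There is one attempt and no reset: what is moved stays moved. The work goes in short steps, Python scripts to look and compute and a shell command to move; the robot and the scene stay as the last step left them, time stands still between calls to the robot, and variables do not carry over. Pictures are saved under pics/ and viewed, and the job is handed in when it is done.

```bash
mkdir -p pics; ls
python3 - <<'E'
from plant import *
import cv2
s=state();print({k:s[k] for k in s})
for n in("top","side"):
    f=grab_frame(n);cv2.imwrite(f"pics/{n}0.png",cv2.cvtColor(f,cv2.COLOR_RGB2BGR))
    for t in("cell","cell_grip","mark_0","mark_120","stage_seat","index","pot_mid","tape_mid","dish_mid"):
        try: print(n,t,[(round(d["conf"],2),[round(float(v),1) for v in d["pixel"]]) for d in landmark_of(n,t)[:2]])
        except Exception as e: print(t,e)
E
```

```text
pics
{'time': 0.0, 'joint_pos': array([-1.28302568e+00,  5.33483469e-02,  1.61432679e+00, -5.79309248e-06,
        1.47597348e+00, -1.18989190e-01]), 'joint_vel': array([ 5.11540341e-05, -2.49705018e-04,  1.18712376e-03, -6.05268762e-05,
        5.67073786e-04,  7.48267520e-04]), 'joint_efforts': array([ 1.71694533e-03, -3.93677688e+01, -3.70179713e+01, -2.54153622e-05,
        7.07662912e-03,  1.46338536e-06]), 'tool_pos': array([ 0.24710732, -0.57342768,  0.24704866]), 'tool_rot': array([-1.02408041e-03,  9.79388921e-01,  2.01980901e-01, -8.95221901e-05]), 'contact_force': array([ 0.08167514, -0.25989362,  1.01565677]), 'ft_torque': array([-0.00082169, -0.0115553 , -0.00970074]), 'gripper_width': 1.0009535699738072}
top cell [(0.61, [330.6, 257.6])]
top cell_grip [(0.58, [332.6, 264.2])]
top mark_0 [(0.78, [332.5, 282.2]), (0.62, [313.0, 273.4])]
top mark_120 [(0.78, [332.5, 282.2]), (0.62, [313.0, 273.4])]
top stage_seat [(0.66, [224.3, 236.1]), (0.34, [271.7, 150.4])]
top index [(0.79, [220.6, 259.2]), (0.51, [333.4, 260.2])]
top pot_mid [(0.69, [271.6, 149.3])]
top tape_mid [(0.56, [325.9, 127.9])]
top dish_mid [(0.56, [275.7, 297.3])]
side cell [(0.98, [238.7, 263.1])]
side cell_grip [(0.69, [236.0, 257.4])]
side mark_0 [(0.88, [252.9, 243.2]), (0.77, [227.2, 242.6])]
side mark_120 [(0.88, [252.9, 243.2]), (0.77, [227.2, 242.6])]
side stage_seat []
side index [(0.88, [254.0, 167.6])]
side pot_mid [(0.64, [343.9, 223.3])]
side tape_mid [(0.77, [361.9, 274.1])]
side dish_mid [(0.87, [210.0, 210.1])]
```

View pics/top0.png

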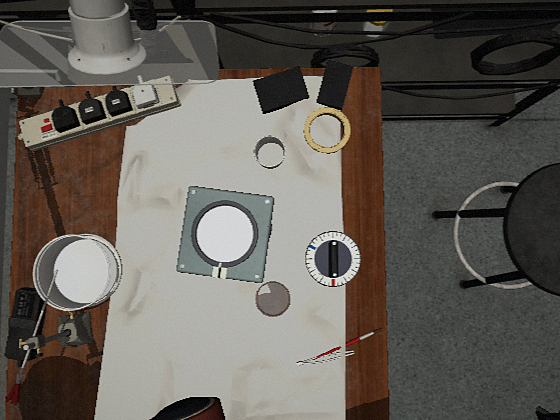

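View pics/side0.png

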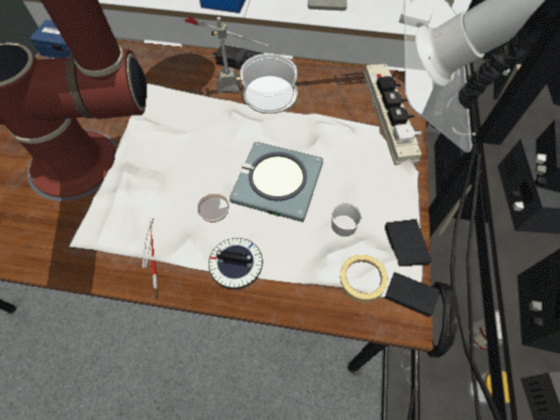

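Run:
```python
import cv2,numpy as np
f=cv2.imread("pics/top0.png")
cv2.imwrite("pics/topc.png",cv2.resize(f[190:310,180:380],None,fx=4,fy=4,interpolation=cv2.INTER_CUBIC))
f=cv2.imread("pics/side0.png")
cv2.imwrite("pics/sidec.png",cv2.resize(f[140:300,180:380],None,fx=3.7,fy=3.7,interpolation=cv2.INTER_CUBIC))
```

```text
(no output)
```

View pics/topc.png

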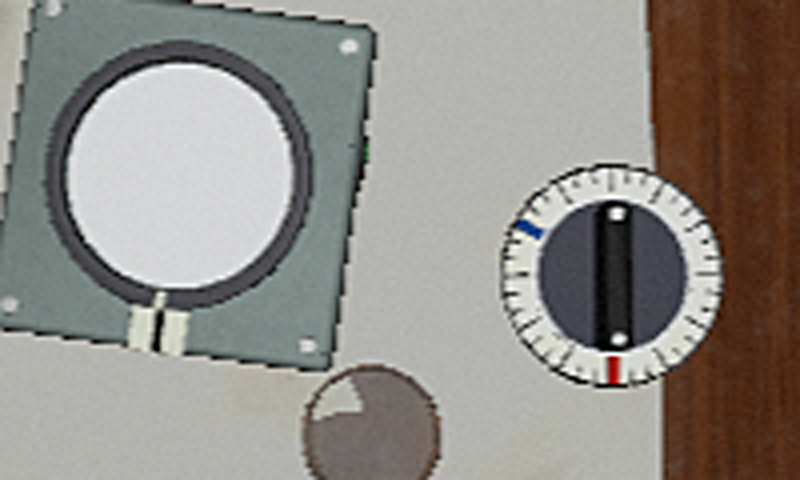

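View pics/sidec.png

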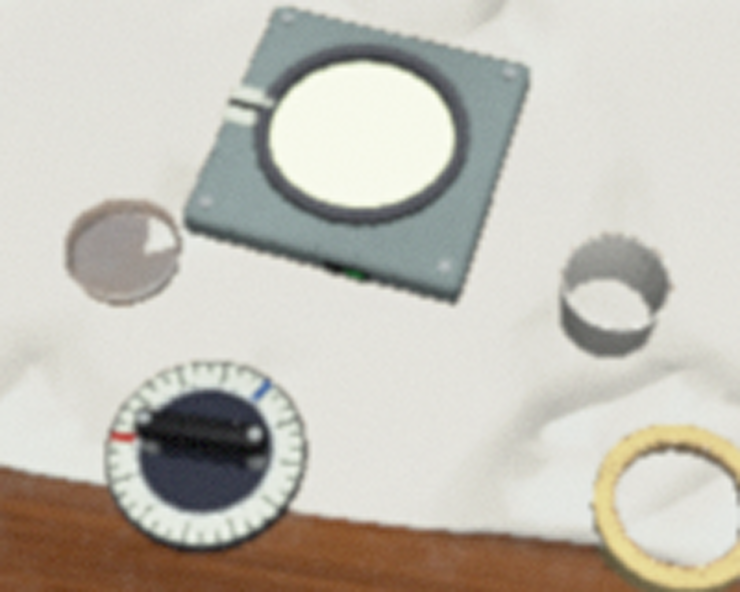

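```bash
cat > h.py <<'E'
import cv2,numpy as np
from plant import *
def cam(n):
    c=camera_model(n);K=np.array(c["camera_matrix"],float);r=np.array(c["rvec"],float);t=np.array(c["tvec"],float).reshape(3)
    return K,r,t
def unproj(n,px,z):
    K,r,t=cam(n);R=cv2.Rodrigues(r)[0];px=np.atleast_2d(px).astype(float)
    d=(R.T@np.linalg.inv(K)@np.c_[px,np.ones(len(px))].T).T;c=-R.T@t
    return c+d*((z-c[2])/d[:,2])[:,None]
def proj(n,P):
    K,r,t=cam(n);return cv2.projectPoints(np.atleast_2d(P).astype(float),r,t,K,None)[0][:,0]
def fitc(P):
    A=np.c_[2*P[:,:2],np.ones(len(P))];s=np.linalg.lstsq(A,(P[:,:2]**2).sum(1),rcond=None)[0]
    return s[:2],np.sqrt(s[2]+s[0]**2+s[1]**2)
def fitr(P):
    P=P.copy()
    for _ in range(8):
        c,r=fitc(P);e=np.abs(np.linalg.norm(P[:,:2]-c,axis=1)-r);P=P[e<=max(.002,np.percentile(e,90))]
    return c,r,len(P)
E
python3 - <<'E'
from h import *
for n in("top","side"):
    f=cv2.cvtColor(grab_frame(n),cv2.COLOR_RGB2BGR)
    R=cv2.Rodrigues(cam(n)[1])[0];print(n,"campos",-R.T@cam(n)[2])
    for t,z in(("cell",.016),("tape_mid",.025),("pot_mid",.055),("dish_mid",.016)):
        s=silhouettes(n,t)
        if not s: print(t,"none");continue
        m=s[0]["mask"].astype(np.uint8);k=max(cv2.findContours(m,0,cv2.CHAIN_APPROX_NONE)[0],key=len)[:,0]
        c,r,q=fitr(unproj(n,k+0.,z));print(t,round(s[0]["conf"],2),c.round(4),round(r,4),q,len(k))
    # light disc and ring
    s=landmark_of(n,"stage_seat"); 
    p=(225,234) if n=="top" else (278,176)
    g=cv2.cvtColor(f,cv2.COLOR_BGR2GRAY).astype(float)
    inn=[];out=[]
    for a in np.linspace(0,2*np.pi,120,endpoint=False):
        rr=np.arange(15,48,.25);x=p[0]+rr*np.cos(a);y=p[1]+rr*np.sin(a)*.95
        v=cv2.remap(g.astype(np.float32),x[None].astype(np.float32),y[None].astype(np.float32),1)[0]
        d=np.gradient(cv2.GaussianBlur(v[None],(9,1),1.5)[0]);i=d.argmin();
        if d[i]<-5:
            inn.append((x[i],y[i])); j=i+4+d[i+4:i+36].argmax(); out.append((x[j],y[j]))
    for nm,pp,z in(("inner@z30",inn,.03),("inner@40",inn,.04),("outer@40",out,.04)):
        c,r,q=fitr(unproj(n,pp,z));print("ring",nm,c.round(4),round(r,4),q)
    # red / blue
    hsv=cv2.cvtColor(f,cv2.COLOR_BGR2HSV);b,gg,r_=[f[...,i].astype(int) for i in range(3)]
    box=(slice(225,295),slice(300,370)) if n=="top" else (slice(232,292),slice(200,270))
    for nm,w in(("red",r_-np.maximum(b,gg)),("blue",b-np.maximum(gg,r_))):
        W=np.where(w>50,w,0)[box];ys,xs=np.nonzero(W);ww=W[ys,xs]
        if nm=="blue":print(len(xs))
        cx=np.average(xs,weights=ww)+box[1].start;cy=np.average(ys,weights=ww)+box[0].start
        print(nm,(cx,cy),unproj(n,(cx,cy),.016))
for n in("top","side"):
    for t in("cell","cell_grip","mark_0","mark_120","stage_seat","index"):
        z={"cell":0,"cell_grip":.041,"stage_seat":.03,"index":.046}.get(t,.016)
        print(n,t,[(round(d["conf"],2),unproj(n,d["pixel"],z)[0].round(4)) for d in landmark_of(n,t)[:2]])
print(unproj("top",[(335,206)],0))
E
```

```text
top campos [ 0.49701026 -0.12410781  1.12022096]
cell 0.74 [ 0.4829 -0.209 ] 0.0594 154 157
tape_mid none
pot_mid 0.72 [ 0.7131 -0.0749] 0.0326 50 92
dish_mid 0.58 [ 0.3982 -0.0781] 0.0374 99 99
ring inner@z30 [0.539  0.0234] 0.061 120
ring inner@40 [0.5386 0.0221] 0.0605 120
ring outer@40 [0.5388 0.0227] 0.0721 108
red (np.float64(332.98418347172793), np.float64(282.07631474891264)) [[ 0.43243461 -0.20981583  0.016     ]]
14
blue (np.float64(311.8982880161128), np.float64(246.75025176233635)) [[ 0.50884742 -0.16529963  0.016     ]]
side campos [ 0.63843336 -0.51868977  0.80050948]
cell 0.64 [ 0.4829 -0.2112] 0.0593 130 145
tape_mid 0.96 [ 0.7638 -0.2046] 0.053 105 138
pot_mid 0.63 [ 0.7145 -0.0844] 0.0426 40 93
dish_mid 0.87 [ 0.3971 -0.0816] 0.0394 55 85
ring inner@z30 [0.538  0.0277] 0.0609 120
ring inner@40 [0.5393 0.0206] 0.0601 120
ring outer@40 [0.539  0.0214] 0.0731 109
red (np.float64(237.3478466635116), np.float64(271.9488878371983)) [[ 0.49325051 -0.23229605  0.016     ]]
0Traceback (most recent call last):
  File "<stdin>", line 29, in <module>
    raise ZeroDivisionError(
        "Weights sum to zero, can't be normalized")
ZeroDivisionError: Weights sum to zero, can't be normalized
```

```bash
cat > m.py <<'E'
from h import *
f=cv2.cvtColor(grab_frame("top"),cv2.COLOR_RGB2BGR)
for n,z in (("top",.03),("side",.03)):
    grab_frame(n)
    s=silhouettes(n,"stage")
    for d in s[:1]:
        m=d["mask"].astype(np.uint8);k=max(cv2.findContours(m,0,cv2.CHAIN_APPROX_NONE)[0],key=len)[:,0]
        P=unproj(n,k,z)[:,:2];r=cv2.minAreaRect((P*1000).astype(np.float32));print(n,"stage",round(d["conf"],2),r)
    for t in("cell","cell_grip","mark_0","mark_60","mark_120","stage_seat","index","stage"):
        z2={"cell":0,"cell_grip":.041,"stage_seat":.03,"index":.046,"stage":0}.get(t,.016)
        print(n,t,[(round(d["conf"],2),unproj(n,d["pixel"],z2)[0].round(4)) for d in landmark_of(n,t)[:3]])
# rectified views (1px=0.5mm)
def rect(n,c,z,h=80):
    img=cv2.cvtColor(grab_frame(n),cv2.COLOR_RGB2BGR)
    src=np.array([[c[0]+h*.001*sx,c[1]+h*.001*sy,z] for sx,sy in((1,1),(1,-1),(-1,-1),(-1,1))])
    H=cv2.getPerspectiveTransform(np.array([[0,0],[599,0],[599,599],[0,599]],np.float32),proj(n,src).astype(np.float32))
    return cv2.warpPerspective(img,H,(600,600),flags=cv2.INTER_CUBIC|cv2.WARP_INVERSE_MAP)
for n in("top","side"):
    a=rect(n,(.539,.022),.040,110);b=rect(n,(.483,-.210),.016)
    for im,h in((a,110),(b,80)):
        cv2.line(im,(300,0),(300,599),(0,255,0),1);cv2.line(im,(0,300),(599,300),(0,255,0),1)
    cv2.imwrite(f"pics/r_{n}.png",cv2.resize(np.hstack([a,b]),(800,400)))
E
python3 m.py
```

```text
top stage 0.61 ((537.860595703125, 21.231719970703125), (192.7244415283203, 189.8916015625), 81.9631576538086)
top cell [(0.56, array([ 0.4777, -0.2055,  0.    ])), (0.26, array([ 0.7273, -0.0787,  0.    ]))]
top cell_grip [(0.67, array([ 0.4761, -0.2052,  0.041 ]))]
top mark_0 [(0.62, array([ 0.4546, -0.1627,  0.016 ])), (0.57, array([ 0.5161, -0.1628,  0.016 ]))]
top mark_60 [(0.62, array([ 0.4546, -0.1627,  0.016 ])), (0.57, array([ 0.5161, -0.1628,  0.016 ]))]
top mark_120 [(0.62, array([ 0.4546, -0.1627,  0.016 ])), (0.57, array([ 0.5161, -0.1628,  0.016 ]))]
top stage_seat [(0.64, array([0.5376, 0.0205, 0.03  ])), (0.46, array([ 0.761 , -0.1995,  0.03  ]))]
top index [(0.83, array([0.4876, 0.0348, 0.046 ]))]
top stage [(0.94, array([0.5383, 0.0283, 0.    ]))]
side stage 0.64 ((537.48681640625, 16.520187377929688), (198.63250732421875, 193.3478240966797), 82.12581634521484)
side cell [(0.47, array([0.4698, 0.0683, 0.    ]))]
side cell_grip [(0.74, array([ 0.4075, -0.0928,  0.041 ])), (0.69, array([ 0.485 , -0.2034,  0.041 ]))]
side mark_0 [(0.91, array([ 0.4276, -0.21  ,  0.016 ])), (0.88, array([ 0.5159, -0.1546,  0.016 ])), (0.76, array([ 0.4569, -0.1607,  0.016 ]))]
side mark_60 [(0.91, array([ 0.4276, -0.21  ,  0.016 ])), (0.88, array([ 0.5159, -0.1546,  0.016 ])), (0.76, array([ 0.4569, -0.1607,  0.016 ]))]
side mark_120 [(0.91, array([ 0.4276, -0.21  ,  0.016 ])), (0.88, array([ 0.5159, -0.1546,  0.016 ])), (0.76, array([ 0.4569, -0.1607,  0.016 ]))]
side stage_seat [(0.56, array([0.539 , 0.0199, 0.03  ]))]
side index [(0.65, array([0.4788, 0.032 , 0.046 ]))]
side stage [(0.68, array([0.5447, 0.0223, 0.    ]))]
```

View pics/r_top.png

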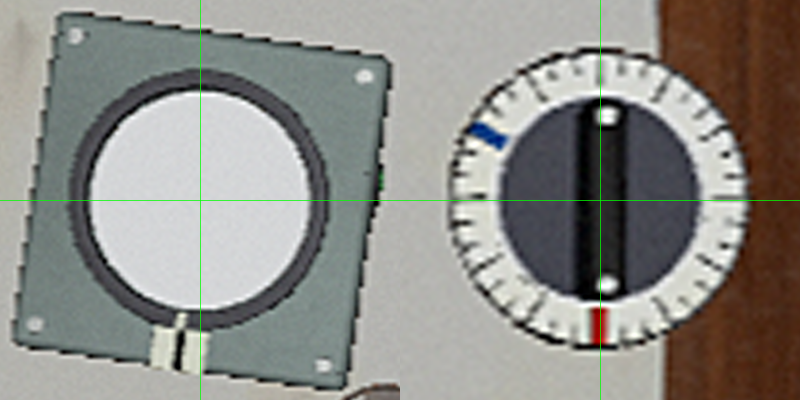

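View pics/r_side.png

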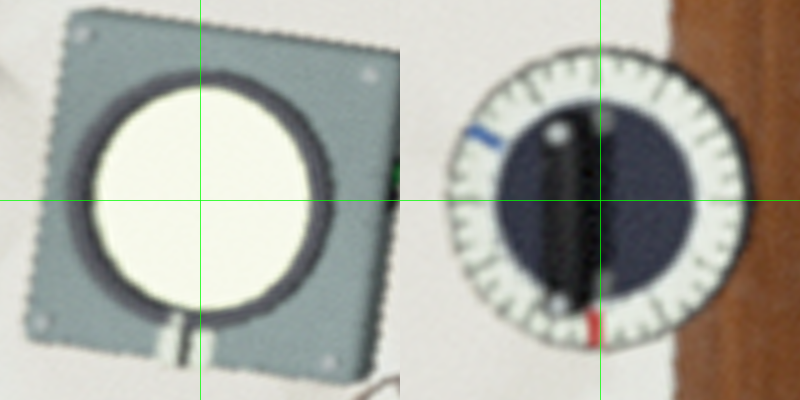

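```bash
python3 -m crank '[{"angular":[0,0,0.93],"delta_pos":[0,0,0],"gripper":1},{"angular":[0,0,0.93],"delta_pos":[0,0,0],"gripper":1},{"angular":[0,0,0.93],"delta_pos":[0,0,0],"gripper":1},{"angular":[0,0,0.93],"delta_pos":[0,0,0],"gripper":1},{"angular":[0,0,0.93],"delta_pos":[0,0,0],"gripper":1},{"angular":[0,0,0],"delta_pos":[0.7,-1,0],"gripper":1},{"angular":[0,0,0],"delta_pos":[0.7,-1,0],"gripper":1},{"angular":[0,0,0],"delta_pos":[0.7,-1,0],"gripper":1},{"angular":[0,0,0],"delta_pos":[0.7,-1,0],"gripper":1},{"angular":[0,0,0],"delta_pos":[0.7,-1,0],"gripper":1},{"angular":[0,0,0],"delta_pos":[0.7,-1,0],"gripper":1}]'
```

```text
time: 4.22
tool_pos: [0.3737, -0.3928, 0.2484]
tool_rot: [0.0, 1.0, 0.0, 0.0]
contact_force: [0.4, -0.4, -0.1]
gripper_width: 1.0
```

```bash
python3 -m crank '[{"angular":[0,0,0],"delta_pos":[0.6,-1,0],"gripper":1},{"angular":[0,0,0],"delta_pos":[0.6,-1,0],"gripper":1},{"angular":[0,0,0],"delta_pos":[0.6,-1,0],"gripper":1},{"angular":[0,0,0],"delta_pos":[0.6,-1,0.5],"gripper":1},{"angular":[0,0,0],"delta_pos":[0.6,-1,0.8],"gripper":1},{"angular":[0,0,0],"delta_pos":[0.6,-1,0.8],"gripper":1},{"angular":[0,0,0],"delta_pos":[0,0,1],"gripper":1},{"angular":[0,0,0],"delta_pos":[0,0,1],"gripper":1},{"angular":[0,0,0],"delta_pos":[0,0,0],"gripper":1},{"angular":[0,0,0],"delta_pos":[0,0,0],"gripper":1}]'
cat > v.py <<'E'
from h import *
import sys
n=sys.argv[1];x,y,w,h=map(int,sys.argv[3:7]);f=cv2.cvtColor(grab_frame(n),cv2.COLOR_RGB2BGR)
s=min(800/w,600/h);cv2.imwrite(f"pics/{sys.argv[2]}.png",cv2.resize(f[y:y+h,x:x+w],None,fx=s,fy=s,interpolation=cv2.INTER_CUBIC))
q=state();print(q["time"],q["tool_pos"].round(4),q["tool_rot"].round(4),q["joint_pos"].round(3))
E
python3 v.py side s1 160 180 200 150
```

```text
time: 5.48
tool_pos: [0.4815, -0.2142, 0.1266]
tool_rot: [0.0, 1.0, 0.0, 0.001]
contact_force: [0.1, -0.2, -0.2]
gripper_width: 1.0
5.525 [ 0.4818 -0.2144  0.1272] [8.0e-04 1.0e+00 4.0e-04 1.2e-03] [-0.56  -0.075  1.949  0.     1.265  1.01 ]
```

View pics/s1.png

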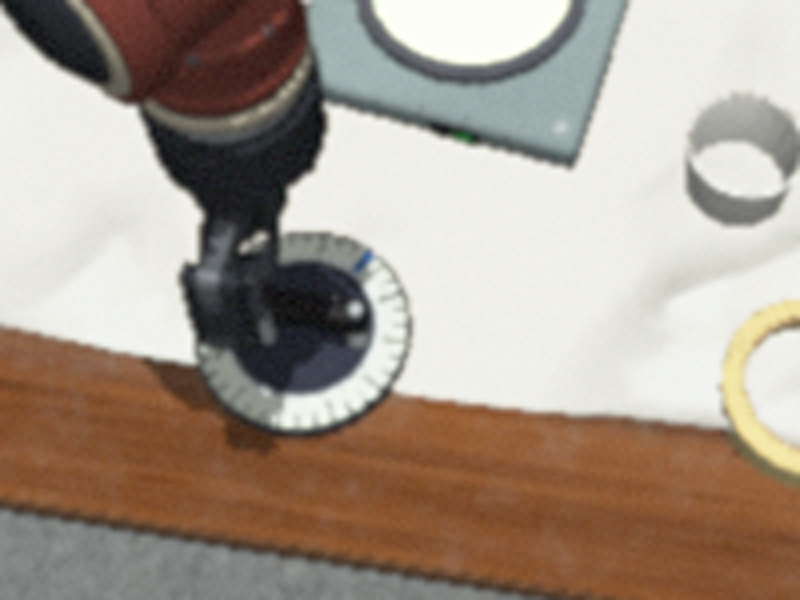

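The gripper is over the handle, with the fingers on either side of it (roughly px (265,310) in the crop). I'll nudge it 4 mm in y, go down and close.

```bash
python3 -m crank '[{"angular":[0,0,0],"delta_pos":[0.04,-0.14,0.7],"gripper":1},{"angular":[0,0,0],"delta_pos":[0,0,0.7],"gripper":1},{"angular":[0,0,0],"delta_pos":[0,0,0.7],"gripper":1},{"angular":[0,0,0],"delta_pos":[0,0,0.5],"gripper":1},{"angular":[0,0,0],"delta_pos":[0,0,0.3],"gripper":1},{"angular":[0,0,0],"delta_pos":[0,0,0],"gripper":1},{"angular":[0,0,0],"delta_pos":[0,0,0],"gripper":0},{"angular":[0,0,0],"delta_pos":[0,0,0],"gripper":0},{"angular":[0,0,0],"delta_pos":[0,0,0],"gripper":0},{"angular":[0,0,0],"delta_pos":[0,0,0],"gripper":0},{"angular":[0,0,0],"delta_pos":[0,0,0],"gripper":0},{"angular":[0,0,0],"delta_pos":[0,0,0],"gripper":0}]'
```

```text
time: 7.02
tool_pos: [0.4824, -0.2098, 0.0387]
tool_rot: [0.0, 1.0, 0.0, 0.0]
contact_force: [0.3, -1.1, 1.9]
gripper_width: 0.17
```

```bash
python3 -m crank '[{"angular":[0,0,0],"delta_pos":[0,0,-0.5],"gripper":0},{"angular":[0,0,0],"delta_pos":[0,0,-1],"gripper":0},{"angular":[0,0,0],"delta_pos":[0,0,-1],"gripper":0},{"angular":[0,0,0],"delta_pos":[0,0,-0.5],"gripper":0},{"angular":[0,0,0],"delta_pos":[0.22,-0.9,0],"gripper":0},{"angular":[0,0,0],"delta_pos":[0.22,-0.9,0],"gripper":0},{"angular":[0,0,0],"delta_pos":[0.22,-0.9,0],"gripper":0},{"angular":[0,0,0],"delta_pos":[0.22,-0.9,0],"gripper":0},{"angular":[0,0,0],"delta_pos":[0.22,-0.9,0],"gripper":0},{"angular":[0,0,0],"delta_pos":[0.22,-0.9,0],"gripper":0},{"angular":[0,0,0],"delta_pos":[0.22,-0.9,0],"gripper":0},{"angular":[0,0,0],"delta_pos":[0.22,-0.9,0],"gripper":0}]'
python3 -m crank '[{"angular":[0,0,0.8],"delta_pos":[0.11,-0.5,0],"gripper":0},{"angular":[0,0,0.8],"delta_pos":[0,0,0],"gripper":0},{"angular":[0,0,0],"delta_pos":[0,0,0],"gripper":0},{"angular":[0,0,0],"delta_pos":[0,0,0],"gripper":0}]'
python3 v.py top t2 150 170 160 120;python3 v.py side s2 200 110 160 120
```

```text
time: 8.52
tool_pos: [0.5341, 0.0076, 0.1276]
tool_rot: [-0.0, 1.0, 0.001, -0.001]
contact_force: [0.7, 0.9, -2.9]
gripper_width: 0.176
time: 9.02
tool_pos: [0.5376, 0.0214, 0.1279]
tool_rot: [-0.0, 0.998, -0.069, -0.0]
contact_force: [-0.0, -0.0, -2.4]
gripper_width: 0.176
9.075 [0.5377 0.0213 0.128 ] [-0.000e+00  9.976e-01 -6.910e-02 -3.000e-04] [-0.099 -0.048  1.922  0.     1.268  1.61 ]
9.125 [0.5378 0.0213 0.1281] [-0.000e+00  9.976e-01 -6.920e-02 -2.000e-04] [-0.099 -0.048  1.922  0.     1.268  1.611]
```

View pics/t2.png

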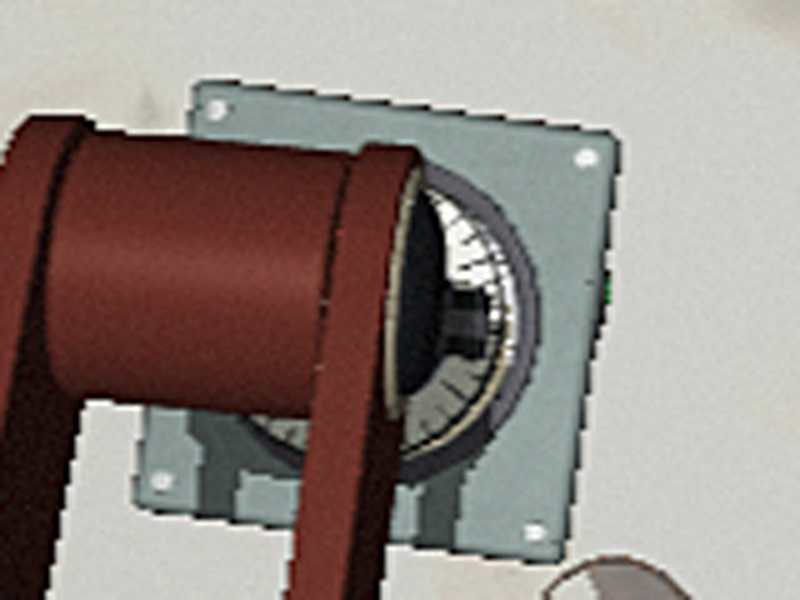

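View pics/s2.png

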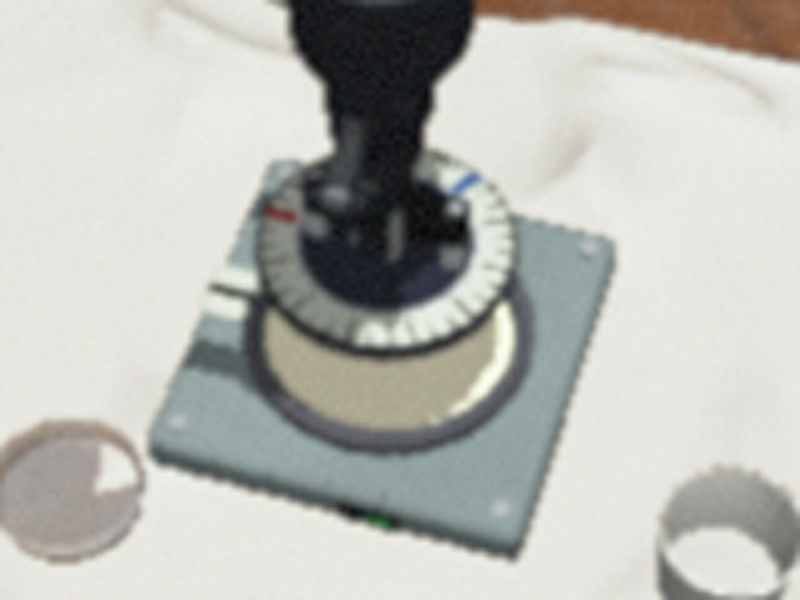

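```bash
cat > q.py <<'E'
from h import *
import sys
z=float(sys.argv[1])+.016
q=state();tp=q["tool_pos"];print("tcp",tp.round(4))
grab_frame("side");s=silhouettes("side","cell")[0];m=s["mask"].astype(np.uint8)
k=max(cv2.findContours(m,0,cv2.CHAIN_APPROX_NONE)[0],key=len)[:,0]
P=unproj("side",k+0.,z)[:,:2]
from scipy.optimize import least_squares
# fixed radius fit, drop the near (-y) side biased by disc thickness
c,r,n=fitr(np.c_[P,P[:,0]]);
o=least_squares(lambda c:np.linalg.norm(P-c,axis=1)-.06,c,loss="soft_l1",f_scale=.001).x
print("fit",c.round(4),round(r,4),n,len(k),"fixR",o.round(4))
f=cv2.cvtColor(grab_frame("side"),cv2.COLOR_RGB2BGR).astype(int);b,g,r_=f[...,0],f[...,1],f[...,2]
m2=cv2.dilate(m,np.ones((3,3)))>0
for nm,w in(("red",r_-np.maximum(b,g)),("blue",b-np.maximum(g,r_))):
    W=np.where((w>35)&m2,w,0);ys,xs=np.nonzero(W)
    if len(xs): 
        p=unproj("side",(np.average(xs,weights=W[ys,xs]),np.average(ys,weights=W[ys,xs])),z)[0,:2]
        for cc in(c,o): d=p-cc;print(nm,len(xs),p.round(4),np.degrees(np.arctan2(d[1],d[0]))%360)
E
python3 q.py 0.0894
```

```text
tcp [0.5378 0.0213 0.1281]
fit [0.5375 0.0177] 0.0615 87 165 fixR [0.5389 0.016 ]
red 7 [0.4881 0.0308] 165.18736027062755
red 7 [0.4881 0.0308] 163.71905557969617
blue 5 [0.5699 0.0639] 54.948727606779364
blue 5 [0.5699 0.0639] 57.12018472516248
```

```bash
python3 -m crank '[{"angular":[0,0,0],"delta_pos":[0.02,-0.02,0.5],"gripper":0},{"angular":[0,0,0],"delta_pos":[0,0,0.5],"gripper":0},{"angular":[0,0,0],"delta_pos":[0,0,0.3],"gripper":0},{"angular":[0,0,0],"delta_pos":[0,0,0.2],"gripper":0},{"angular":[0,0,0],"delta_pos":[0,0,0.2],"gripper":0},{"angular":[0,0,0],"delta_pos":[0,0,0.1],"gripper":0},{"angular":[0,0,0],"delta_pos":[0,0,0.1],"gripper":0},{"angular":[0,0,0],"delta_pos":[0,0,0],"gripper":0},{"angular":[0,0,0],"delta_pos":[0,0,0],"gripper":0}]'
python3 v.py side s3 200 110 160 120
```

```text
time: 10.4
tool_pos: [0.5389, 0.022, 0.0716]
tool_rot: [0.0, 0.998, -0.069, 0.0]
contact_force: [0.0, -0.4, -2.7]
gripper_width: 0.175
10.45 [0.5389 0.022  0.0716] [ 0.000e+00  9.976e-01 -6.930e-02  3.000e-04] [-0.097  0.029  1.95  -0.     1.162  1.612]
```

View pics/s3.png

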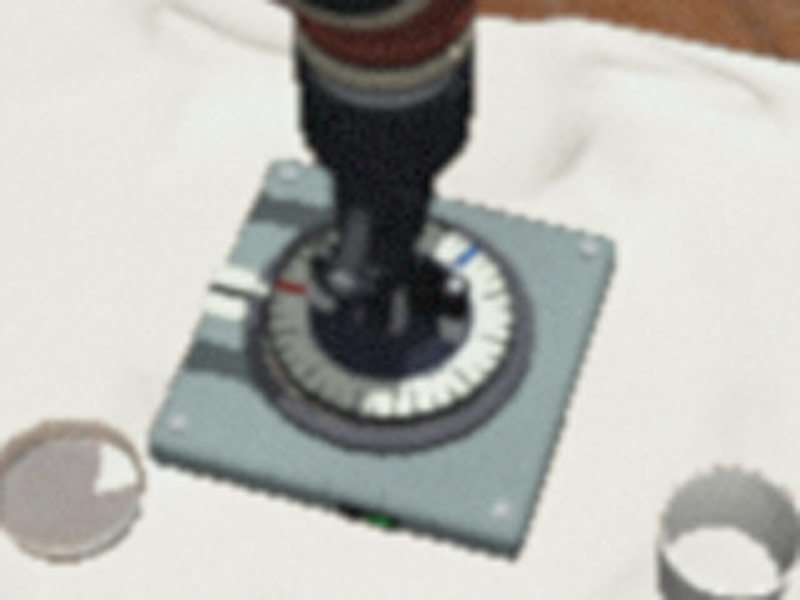

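It has entered the ring without touching, and the red line (290,287) lines up with the index line. I'll lower the last 3 mm.

```bash
python3 -m crank '[{"angular":[0,0,0],"delta_pos":[0,0,0.05],"gripper":0},{"angular":[0,0,0],"delta_pos":[0,0,0.05],"gripper":0},{"angular":[0,0,0],"delta_pos":[0,0,0],"gripper":0},{"angular":[0,0,0],"delta_pos":[0,0,0],"gripper":0}]'
```

```text
time: 10.95
tool_pos: [0.5389, 0.022, 0.0687]
tool_rot: [0.0, 0.998, -0.069, 0.0]
contact_force: [-1.8, 0.9, 2.7]
gripper_width: 0.178
```

```bash
python3 -m crank '[{"angular":[0,0,0],"delta_pos":[0,0,0],"gripper":1},{"angular":[0,0,0],"delta_pos":[0,0,0],"gripper":1},{"angular":[0,0,0],"delta_pos":[0,0,0],"gripper":1},{"angular":[0,0,0],"delta_pos":[0,0,0],"gripper":1},{"angular":[0,0,0],"delta_pos":[0,0,-0.5],"gripper":1},{"angular":[0,0,0],"delta_pos":[0,0,-1],"gripper":1},{"angular":[0,0,0],"delta_pos":[0,0,-1],"gripper":1},{"angular":[0,0,0],"delta_pos":[0,0,-1],"gripper":1}]'
python3 -m crank '[{"angular":[0,0,0],"delta_pos":[0,1,0],"gripper":1},{"angular":[0,0,0],"delta_pos":[0,1,0],"gripper":1},{"angular":[0,0,0],"delta_pos":[0,1,0],"gripper":1},{"angular":[0,0,0],"delta_pos":[0,1,0],"gripper":1},{"angular":[0,0,0],"delta_pos":[0,1,0],"gripper":1},{"angular":[0,0,0],"delta_pos":[0,1,0],"gripper":1},{"angular":[0,0,0],"delta_pos":[0,0,0],"gripper":1}]'
cat > r.py <<'E'
from h import *
import sys
f=cv2.cvtColor(grab_frame("top"),cv2.COLOR_RGB2BGR);h=.08;c=(.539,.022);z=.046
src=np.array([[c[0]+h*sx,c[1]+h*sy,z] for sx,sy in((1,1),(1,-1),(-1,-1),(-1,1))])
H=cv2.getPerspectiveTransform(np.array([[0,0],[599,0],[599,599],[0,599]],np.float32),proj("top",src).astype(np.float32))
r=cv2.warpPerspective(f,H,(600,600),flags=cv2.INTER_CUBIC|cv2.WARP_INVERSE_MAP)
b,g,rr=[r[...,i].astype(int) for i in range(3)]
# centre: white ring outer edge of filter
for nm,w in(("red",rr-np.maximum(b,g)),("blue",b-np.maximum(g,rr))):
    W=np.where(w>50,w,0);ys,xs=np.nonzero(W)
    if len(xs):
        x=np.average(xs,weights=W[ys,xs]);y=np.average(ys,weights=W[ys,xs]);d=((300-y),(300-x));print(nm,len(xs),(x,y),"ang",np.degrees(np.arctan2(d[1],d[0])),"R",np.hypot(*d)*.1602/.6)
cv2.imwrite(f"pics/{sys.argv[1]}.png",r)
E
python3 r.py rt1; python3 v.py top t3 150 170 160 120
```

```text
time: 11.95
tool_pos: [0.5389, 0.022, 0.1756]
tool_rot: [0.0, 0.998, -0.069, 0.001]
contact_force: [-0.1, -0.6, -0.0]
gripper_width: 0.998
time: 12.82
tool_pos: [0.5139, -0.1578, 0.1746]
tool_rot: [0.0, 0.998, -0.071, 0.001]
contact_force: [-0.1, 0.4, -0.0]
gripper_width: 0.999
red 3467 (np.float64(404.0135296971424), np.float64(519.9152256589282)) ang -154.6872074045687 R 64.95376385495894
blue 911 (np.float64(147.7082886848736), np.float64(177.9920936024791)) ang 51.30017441813643 R 52.1017471530659
12.925 [ 0.514  -0.1561  0.1741] [-1.000e-04  9.976e-01 -6.950e-02  4.000e-04] [-0.434 -0.101  1.89   0.     1.351  1.276]
```

View pics/rt1.png

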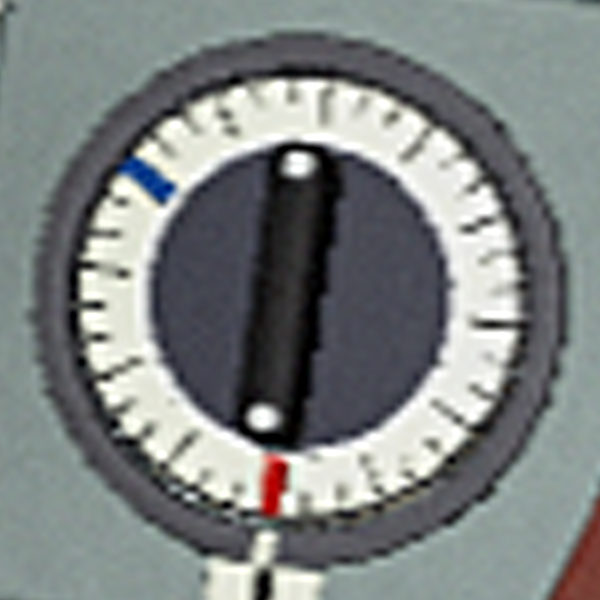

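Seated. The red line (273,488) points at the index line (265,545), within about 0.5° of the seat centre. Next I'll go back and grip the handle again.

```bash
python3 -m crank '[{"angular":[0,0,0],"delta_pos":[0,-1,0],"gripper":1},{"angular":[0,0,0],"delta_pos":[0,-1,0],"gripper":1},{"angular":[0,0,0],"delta_pos":[0,-1,0],"gripper":1},{"angular":[0,0,0],"delta_pos":[0,-1,0],"gripper":1},{"angular":[0,0,0],"delta_pos":[0,-1,0],"gripper":1},{"angular":[0,0,0],"delta_pos":[0,-1,0],"gripper":1},{"angular":[0,0,0],"delta_pos":[0,0,0],"gripper":1},{"angular":[0,0,0],"delta_pos":[0,0,1],"gripper":1},{"angular":[0,0,0],"delta_pos":[0,0,0],"gripper":1},{"angular":[0,0,0],"delta_pos":[0,0,0],"gripper":1}]'
```

```text
time: 14.18
tool_pos: [0.5388, 0.0218, 0.144]
tool_rot: [0.0, 0.998, -0.069, 0.0]
contact_force: [-0.9, -0.1, 0.5]
gripper_width: 1.003
```

```bash
python3 -m crank '[{"angular":[0,0,0],"delta_pos":[0,0,0.7],"gripper":1},{"angular":[0,0,0],"delta_pos":[0,0,0.7],"gripper":1},{"angular":[0,0,0],"delta_pos":[0,0,0.6],"gripper":1},{"angular":[0,0,0],"delta_pos":[0,0,0.47],"gripper":1},{"angular":[0,0,0],"delta_pos":[0,0,0],"gripper":1},{"angular":[0,0,0],"delta_pos":[0,0,0],"gripper":0},{"angular":[0,0,0],"delta_pos":[0,0,0],"gripper":0},{"angular":[0,0,0],"delta_pos":[0,0,0],"gripper":0},{"angular":[0,0,0],"delta_pos":[0,0,0],"gripper":0},{"angular":[0,0,0],"delta_pos":[0,0,0],"gripper":0}]'
```

```text
time: 15.42
tool_pos: [0.5391, 0.022, 0.0697]
tool_rot: [-0.0, 0.998, -0.069, 0.0]
contact_force: [-0.4, 0.5, 1.4]
gripper_width: 0.177
```

```bash
python3 -m crank '[{"angular":[0,0,-0.5],"delta_pos":[0,0,0],"gripper":0},{"angular":[0,0,-0.8],"delta_pos":[0,0,0],"gripper":0},{"angular":[0,0,-0.8],"delta_pos":[0,0,0],"gripper":0},{"angular":[0,0,-0.8],"delta_pos":[0,0,0],"gripper":0},{"angular":[0,0,-0.8],"delta_pos":[0,0,0],"gripper":0},{"angular":[0,0,-0.8],"delta_pos":[0,0,0],"gripper":0},{"angular":[0,0,-0.8],"delta_pos":[0,0,0],"gripper":0},{"angular":[0,0,-0.7],"delta_pos":[0,0,0],"gripper":0},{"angular":[0,0,0],"delta_pos":[0,0,0],"gripper":0}]'
```

```text
time: 16.55
tool_pos: [0.5391, 0.022, 0.0698]
tool_rot: [0.0, 0.982, 0.191, 0.0]
contact_force: [0.2, -0.0, 3.2]
gripper_width: 0.178
```

```bash
python3 -m crank '[{"angular":[0,0,-0.8],"delta_pos":[0,0,0],"gripper":0},{"angular":[0,0,-0.8],"delta_pos":[0,0,0],"gripper":0},{"angular":[0,0,-0.8],"delta_pos":[0,0,0],"gripper":0},{"angular":[0,0,-0.8],"delta_pos":[0,0,0],"gripper":0},{"angular":[0,0,-0.8],"delta_pos":[0,0,0],"gripper":0},{"angular":[0,0,-0.8],"delta_pos":[0,0,0],"gripper":0},{"angular":[0,0,-0.8],"delta_pos":[0,0,0],"gripper":0},{"angular":[0,0,-0.8],"delta_pos":[0,0,0],"gripper":0},{"angular":[0,0,-0.8],"delta_pos":[0,0,0],"gripper":0},{"angular":[0,0,-0.8],"delta_pos":[0,0,0],"gripper":0},{"angular":[0,0,-0.8],"delta_pos":[0,0,0],"gripper":0},{"angular":[0,0,-0.2],"delta_pos":[0,0,0],"gripper":0}]'
python3 -m crank '[{"angular":[0,0,-0.8],"delta_pos":[0,0,0],"gripper":0},{"angular":[0,0,-0.8],"delta_pos":[0,0,0],"gripper":0},{"angular":[0,0,-0.8],"delta_pos":[0,0,0],"gripper":0},{"angular":[0,0,-0.8],"delta_pos":[0,0,0],"gripper":0},{"angular":[0,0,-0.8],"delta_pos":[0,0,0],"gripper":0},{"angular":[0,0,-0.8],"delta_pos":[0,0,0],"gripper":0},{"angular":[0,0,-0.8],"delta_pos":[0,0,0],"gripper":0},{"angular":[0,0,-0.8],"delta_pos":[0,0,0],"gripper":0},{"angular":[0,0,-0.8],"delta_pos":[0,0,0],"gripper":0},{"angular":[0,0,-0.8],"delta_pos":[0,0,0],"gripper":0},{"angular":[0,0,-1],"delta_pos":[0,0,0],"gripper":0},{"angular":[0,0,0],"delta_pos":[0,0,0],"gripper":0}]'
python3 -c "
from h import *
q=state();w,x,y,z=q['tool_rot'];print(q['tool_rot'],np.degrees(2*np.arctan2(y,x)),q['tool_pos'],q['contact_force'])"
python3 v.py side s4 200 110 160 120
```

```text
time: 18.05
tool_pos: [0.5391, 0.022, 0.0697]
tool_rot: [0.0, 0.834, 0.552, 0.0]
contact_force: [-0.9, -0.4, 4.5]
gripper_width: 0.176
time: 19.55
tool_pos: [0.5391, 0.022, 0.0697]
tool_rot: [0.0, 0.559, 0.829, 0.0]
contact_force: [0.6, 0.2, 5.0]
gripper_width: 0.177
[4.35660628e-04 5.59340920e-01 8.28937579e-01 1.85691245e-04] 111.97953085902633 [0.53908525 0.02199492 0.06974181] [0.56464495 0.1761783  4.98033012]
19.6 [0.5391 0.022  0.0697] [4.000e-04 5.595e-01 8.289e-01 2.000e-04] [-0.097  0.032  1.951 -0.     1.158 -0.48 ]
```

View pics/s4.png

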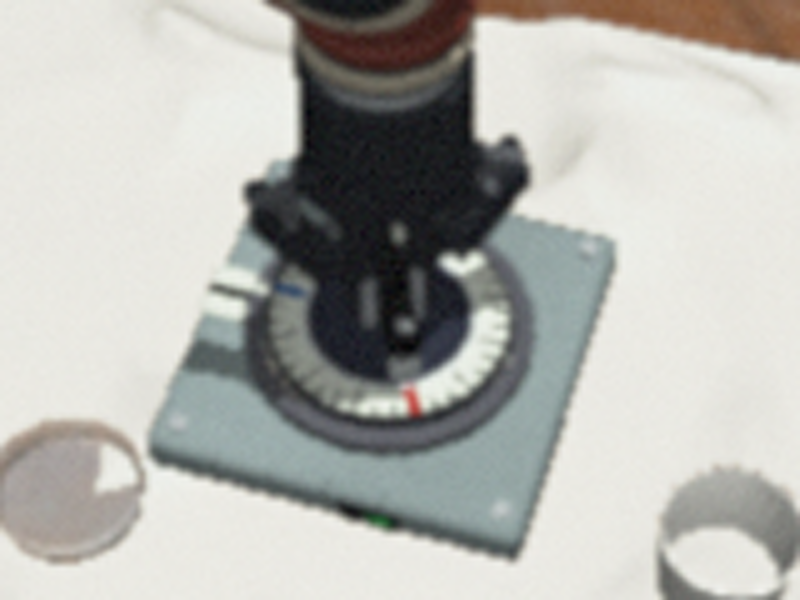

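The blue line (290,290) is now at the index. I'll release, lift, move aside and check.

```bash
python3 -m crank '[{"angular":[0,0,0],"delta_pos":[0,0,0],"gripper":1},{"angular":[0,0,0],"delta_pos":[0,0,0],"gripper":1},{"angular":[0,0,0],"delta_pos":[0,0,0],"gripper":1},{"angular":[0,0,0],"delta_pos":[0,0,0],"gripper":1},{"angular":[0,0,0],"delta_pos":[0,0,-0.5],"gripper":1},{"angular":[0,0,0],"delta_pos":[0,0,-1],"gripper":1},{"angular":[0,0,0],"delta_pos":[0,0,-1],"gripper":1},{"angular":[0,0,0],"delta_pos":[0,0,-1],"gripper":1}]'
python3 -m crank '[{"angular":[0,0,0],"delta_pos":[-0.93,-0.37,0],"gripper":1},{"angular":[0,0,0],"delta_pos":[-0.93,-0.37,0],"gripper":1},{"angular":[0,0,0],"delta_pos":[-0.93,-0.37,0],"gripper":1},{"angular":[0,0,0],"delta_pos":[-0.93,-0.37,0],"gripper":1},{"angular":[0,0,0],"delta_pos":[-0.93,-0.37,0],"gripper":1},{"angular":[0,0,0],"delta_pos":[-0.93,-0.37,0],"gripper":1},{"angular":[0,0,0],"delta_pos":[-0.93,-0.37,0],"gripper":1},{"angular":[0,0,0],"delta_pos":[0,0,0],"gripper":1}]'
python3 r.py rt2; python3 v.py top t5 0 0 560 420
```

```text
time: 20.6
tool_pos: [0.5389, 0.022, 0.1765]
tool_rot: [0.001, 0.559, 0.829, 0.0]
contact_force: [0.4, -0.1, 0.5]
gripper_width: 0.998
time: 21.6
tool_pos: [0.5402, -0.1898, 0.1755]
tool_rot: [0.001, 0.56, 0.829, 0.0]
contact_force: [1.1, 0.6, 0.7]
gripper_width: 0.999
red 1463 (np.float64(475.03565830922366), np.float64(227.32517459159186)) ang -67.45176948531173 R 50.60274271447209
blue 813 (np.float64(271.21488261689535), np.float64(487.86824478116665)) ang 171.28890391542654 R 50.746200364399634
21.7 [ 0.5401 -0.188   0.175 ] [3.000e-04 5.590e-01 8.292e-01 3.000e-04] [-4.650e-01 -1.700e-02  1.809e+00  1.000e-03  1.350e+00 -8.500e-01]
```

View pics/rt2.png

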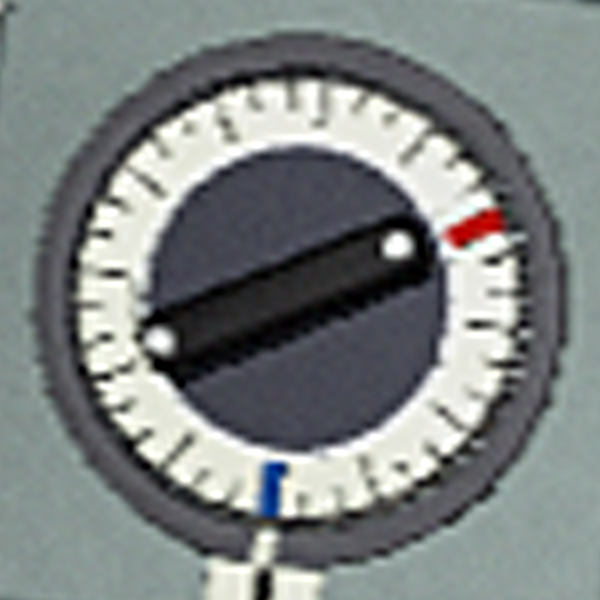

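View pics/t5.png

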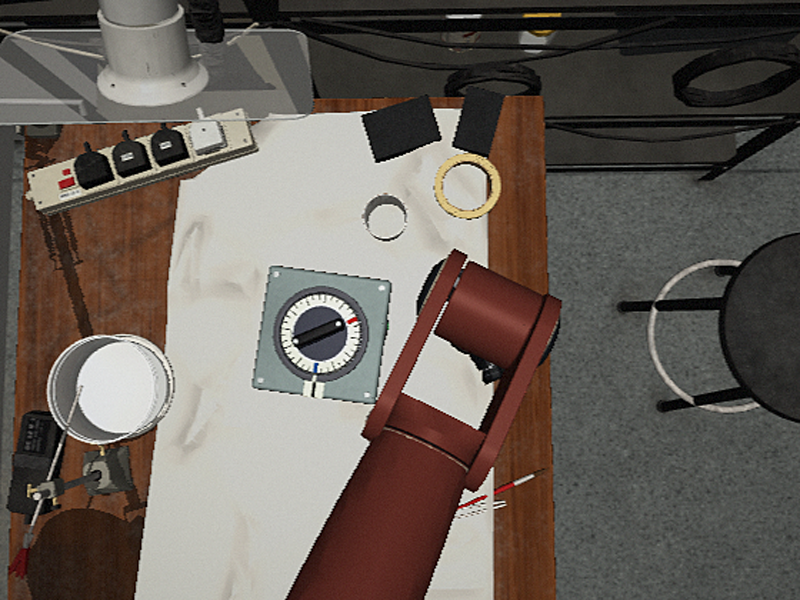

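Run:
```python
from h import *
grab_frame("side")
for t,z in(("tape_mid",.0125),("pot_mid",.0275),("dish_mid",.008)):
    print(t,[(round(d["conf"],2),np.round(d["pixel"],1)) for d in landmark_of("side",t)[:1]])
print(job_done())
```

```text
tape_mid [(0.66, array([363.2, 276. ]))]
pot_mid [(0.89, array([342.5, 222.2]))]
dish_mid [(0.67, array([211.4, 210.1]))]
the job is handed in; nothing more can be done
None
```

The filter lies in the seat with its blue 120 line at the stage's index line. The gripper is open and clear, and I handed the job in at about 22 s.

- **Laying it in:** I gripped the filter by its handle, lowered it into the seat and let go. The top picture then showed the red zero line within about 0.5° of the index line.
- **Turning it:** I took hold of the handle again and turned it 120° anticlockwise. The measured tool angle went from −8° to 112°.
- **Final reading:** The last top picture puts the blue line at about 171.3°, against about 172° for the index line, so they agree within about 1°.
- **Bystanders:** In the side view the pot, tape roll and dish are all within about 2.5 pixels of where they started, which is the detector's noise. The arm hid the dish in the last top picture, so the dish was confirmed from the side only.
- **Forces:** Readings at the end of each move stayed at about 5 N or less.
- **Checks that disagreed:**
  - The networks could not tell the scale marks apart, so I used the line colours instead.
  - With the filter held above the seat, the side-view outline was off by about 4–5 mm. I went by the gripper's own position there, and the seat fit confirmed it.

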